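# Hold the spring clip gaping over the wide recipe card

### The arm

A 6-joint arm with a two-finger parallel gripper is mounted at the origin on a cart in front of the work surface, level with it; the furniture and walls round the work are solid. World frame = base frame: x ahead of the robot, y to its left, z up, the work surface at z = 0. Lengths are in m, angles in rad, forces in N, time in s.
With the tool pointing down it reaches from about 0.35 to 0.875 m from the base axis. Payload 4.2 kg.
Tool frame: the origin (TCP) lies at the very end of the fingers, on their centre line; the grasp point (between the pads) lies ctrl.grip_point_offset behind it (ctrl.grip_point_offset is the distance from the TCP to the grasp point, in m); z points along the fingers, y is the line along which they close (so a half turn about z gives the same grasp; the last joint's range is limited). The gripper opens to 85 mm and grips with 20 to 120 N. Pads are 22 mm wide; open, the fingers measure 114 mm over their backs; the gripper's body (76 mm by 85 mm) begins 54 mm behind the grasp point. The pads swing forward as they close: fully open they stand 13 mm farther back than shut.
Start: joints at [0.259, 0.385, 0.008, 0, -1.194, -0.259], TCP at [0.625, 0, 0.231] pointing down, gripper open.
Joint ranges: [-3.14, 3.14], [-1.21, 2.06], [-1.07, 1.41], [-3.16, 2.05], [-2.99, -0.16], [-3.1, 3.1]. Speed limits (rad/s): [2.79, 2.79, 3.14, 3.14, 3.14, 3.14].

### API

Orientations are given as a unit quaternion [x, y, z, w].
In Python, from station import readout, capture, camera_params, order, look_for, trace, ctrl gives the robot as it stands. The module is installed in compiled form; this text tells all that it offers.
- The arm moves only by the tool move_arm, never from a script. Its argument "increments" is a list of rows, each a list of 3 entries, a list of its own where there are three numbers: the shift along the tool's x, y, z in m, then the turn, a rotation vector about the tool's x, y, z in rad, then the closure in counts, from 0 (fully open) to 255 (shut). A call has 1 to 20 rows; each row shifts and turns the commanded pose from where the row before left it, along the tool's axes as they then stand; what a row does not reach is not made up. A row lasts 1/12 s, in which the tool goes at most 41.7 mm and 7.16 degrees, less where a joint would pass 70% of its speed; a pose out of reach is approached as far as the arm can. A call is refused whole if a number of a shift passes 0.0417 or a number of a turn 0.125, either way. A call with a gripper value outside its range is refused whole. The fingers move at their own pace and stop on an object; "force" is the grip in N (left out, the last holds). Time passes only in rows, so rows that do not move let the fingers close. It gives the time, the measured TCP pose, the force, the opening and the grip force at its end, in the units of the state.
- readout.sense(): the state, without advancing time (a new reading comes with each control period).
- capture(name): name is "scene" or "side" or "wrist"; returns the picture (384x512x3 uint8, blue, green, red); there is no depth.
- camera_params(name): a dict with "intrinsics" (3x3 intrinsics, pixels), "k1" (the pictures are not rectified: a ray, as slopes to the right and down, at radius r is drawn at 1 + k1 r^2 times it, then the intrinsics apply), "R" (3x3) and "t" (3): a world point X has camera coordinates R X + t. Camera axes: x right, y down, z forward; pixel columns grow to the right and rows downward; lengths in m; the calibration is good to about 2 mm. A picture is of the moment at which its call begins: read the wrist's pose just before it. camera_params takes no time and is no camera call; for the wrist camera it gives the pose at the moment of the call.
- order.job_done(): hands the job in; it is judged then, once.
Trained networks look in the newest picture that a camera, given by its name, has taken for a name from the list of things; names that differ only in an ending like _2 or _b are one class to them, and where a whole thing is asked for, a point or a joint stands for the part that bears it (a point fixed in the world has none). Each returns a list of dicts, best first, with "p" (0 to 1); they miss things now and then, are a little off and sometimes report something else, mostly with a low value. They report only what shows in the picture. A call takes as long as a camera call. They do not tell look-alikes from the thing itself.
- look_for(camera, target): "position" ([x, y, z] in m, in the coordinates of the camera as it stood for that picture, good to about 4 mm: the middle of the surface that is visible of it).
- trace(camera, target): "mask" (384x512 bool, what is visible of it).
The state is a dict: "time": time; "joints": joint angles; "qvel": joint speeds; "effort": joint torques, N m; "ee_pos": TCP position; "tcp_rot": TCP orientation; "force": force on the tool from outside, world axes, zero at the start; "torque": the same for the moment, N m; "grip_width": opening from 0.0 (shut) to 1.0 (fully open); "grasp_force": force on a finger pad.
Only numpy, scipy, OpenCV 4.12 (cv2) and the standard library are available. Lean on these libraries where they do the work, as an engineer would, in place of code of your own. Each camera call takes 0.05 s, during which the arm holds its last target. There are 200 camera calls.

### The job

Squeeze the handles of the steel spring clip so that it lets go of its parking stand, lift it off, and carry it squeezed wide open to the wider of the two standing recipe cards. Bring it down over the middle of that card's top edge, jaws pointing down, one on each side, so the edge is well inside the gaping mouth but nothing touches the card, so that I can slip a second card in. Finish while holding the clip there, squeezed open and still: do not let it bite, do not let go, and do not shove either card or knock the mug or the tea box.

Things in the scene. Friction and masses are not known exactly. Their poses are not given: they have to be found in the camera images.
- clip: Steel spring clip, 70 g, upright: handles up, jaws down. Origin on its axle; y along the axle, z up, one lever on the +x and one on the -x side, mirror images that turn equally. Jaws reach 45 mm below the axle, 50 mm wide along y; the throat is free up to 7 mm below it. At the start they bite the top 15 mm of the stand's fin, x square to the fin.
- clip_handles (a point): Middle of the grasp, between the handles 45 mm above the axle. Handles: flat plates 26 mm wide along y, 24 to 64 mm above the axle; shut, they lean out, 46 mm over their outer faces 30 mm above the axle, 61 mm at the top; squeezed home along x they stand parallel, 30 mm over the faces. Takes about 6 N at first, 10 N at the stop.
- clip_mouth (a point): Point midway between the two jaw tips, 45 mm below the axle.
- clip_lever (a joint): Opening of each lever, rad: 0 when biting the 4 mm fin, -0.06 empty and shut, 0.25 fully squeezed open (stop). The mouth at the jaw tips is about 4 mm + 90 mm x value wide, so 26 mm fully open. It springs shut when released.
- clip_stand: Parking stand, fixed: wooden foot 90 (x) x 130 (y) x 20 mm with an upright steel fin along y, 4 mm thick, 100 mm long, its top 60 mm above the worktop. Origin under the foot's centre.
- wide_card: The wider recipe card: stiff white card 150 mm wide (along y), 3 mm thick (along x), its top edge 140 mm above the worktop, upright in a wooden foot 60 (x) x 170 (y) x 22 mm. Loose, 0.6 kg. Origin under the foot's centre.
- wide_card_edge (a point): Middle of the wide card's top edge, 140 mm above the worktop.
- narrow_card: The narrower recipe card, to be left alone: like the wide one but the card is 70 mm wide and the foot 90 mm. Loose.
- table_mug: White mug 82 x 112 x 94 mm, bystander behind the work. Origin under its centre.
- tea_box: Dark tea box 68 x 136 x 69 mm, bystander behind the work. Origin under its centre.
Things that resemble listed ones, but are neither listed nor needed, are in the scene too. Leave any red look-alike of the clip alone.

How it is judged:
By the outcome, as a careful person would: the job done as asked, in the order asked, and still so for the second after the job is handed in, while the arm keeps its last pose, push and grip.
It also fails if it takes over 50 s, if anything falls off the work surface, if the arm or the gripper's body presses on something with over 40 N, if the wrist force passes 120 N, or if a joint passes its speed limit or range.

## Working session

There is one attempt and no reset: what is moved stays moved. The work goes in short steps, Python scripts to look and compute and a tool call to move; the robot and the scene stay as the last step left them, time stands still between calls to the robot, and variables do not carry over. Pictures are saved under pics/ and viewed, at most 10 in all, crops included, and the job is handed in when it is done.

Besides the shell and the picture viewer there is one more tool, called in YAML: its name, and indented under it one key for each argument. move_arm: Moves the arm, as the interface text tells. Its arguments: {"type":"object","properties":{"increments":{"type":"array","items":{"type":"array"}},"force":{"type":"number"}},"required":["increments"]}

```bash
mkdir -p pics
cat > h.py <<'E'
import numpy as np, cv2
from station import readout, capture, camera_params, order, look_for, trace, ctrl
def ray(cp,uv):
    K=np.array(cp["intrinsics"]);k=cp["k1"]
    p=cv2.undistortPoints(np.array([[uv]],float),K,np.array([k,0,0,0,0.]))[0,0]
    R=np.array(cp["R"]);t=np.array(cp["t"])
    d=R.T@np.array([p[0],p[1],1]);return -R.T@t,d/np.linalg.norm(d)
def proj(cp,X):
    R=np.array(cp["R"]);t=np.array(cp["t"]);c=(R@np.atleast_2d(X).T).T+t
    s=c[:,:2]/c[:,2:];s=s*(1+cp["k1"]*(s**2).sum(1,keepdims=True))
    K=np.array(cp["intrinsics"]);return s@K[:2,:2].T+K[:2,2]
def atz(cp,uv,z):
    o,d=ray(cp,uv);return o+d*(z-o[2])/d[2]
def tri(l):
    A=0;b=0
    for cp,uv in l:
        o,d=ray(cp,uv);P=np.eye(3)-np.outer(d,d);A=A+P;b=b+P@o
    return np.linalg.solve(A,b)
def world(cp,p):
    return np.array(cp["R"]).T@(np.array(p)-np.array(cp["t"]))
E
python3 - <<'E'
from h import *
print(readout.sense(),ctrl.grip_point_offset)
im=[]
for n in ["scene","side","wrist"]:
    cp=camera_params(n);I=capture(n);cv2.imwrite(f"pics/{n}0.png",I);im.append(I)
    print(n,world(cp,[0,0,0]).round(3))
    if n=="wrist":print(cp)
    for t in ["clip","clip_stand","wide_card","narrow_card","table_mug","tea_box"]:
        for r in look_for(n,t):
            w=world(cp,r["position"]);print(" ",t,round(r["p"],2),w.round(3),proj(cp,w)[0].round())
cv2.imwrite("pics/all0.png",cv2.resize(np.hstack(im[:2]),(800,300)))
E
```

```text
{'time': 0.0, 'joints': array([ 2.58613020e-01,  3.85540068e-01,  6.62003519e-03, -4.99956887e-04,
       -1.19400258e+00, -2.58599194e-01]), 'qvel': array([-0.00067356, -0.00077764,  0.00014655,  0.00145701,  0.00073201,
       -0.00178709]), 'effort': array([-9.55001960e-04, -3.92286408e+01,  1.88399577e+01,  4.18616563e+00,
       -4.72148502e-03,  8.27910434e-07]), 'ee_pos': array([6.24410755e-01, 2.60523448e-05, 2.30229132e-01]), 'tcp_rot': array([-0.70704604,  0.70716668,  0.00073535, -0.00080219]), 'force': array([ 0.28621047, -0.49512792, -1.05236442]), 'torque': array([ 0.00698176, -0.03725929, -0.05019854]), 'grasp_force': 0.0, 'grip_width': 0.9943429543979524} 0.0187
scene [ 0.144 -0.883  0.612]
  clip 0.89 [0.585 0.055 0.053] [226. 181.]
  clip 0.63 [0.465 0.163 0.094] [164. 160.]
  clip_stand 0.77 [0.461 0.135 0.021] [168. 190.]
  clip_stand 0.6 [ 0.666 -0.351  0.061] [358. 256.]
  clip_stand 0.45 [ 0.518 -0.387  0.036] [303. 304.]
  wide_card 0.65 [ 0.518 -0.385  0.034] [302. 304.]
  narrow_card 0.81 [ 0.475 -0.174  0.026] [227. 252.]
  table_mug 0.62 [ 0.638 -0.081  0.
[... 498 characters left out ...]
 -0.068  0.374]
{'intrinsics': array([[299.95739551,   0.        , 251.62553863],
       [  0.        , 299.95739551, 190.12411174],
       [  0.        ,   0.        ,   1.        ]]), 'k1': -0.04614561511133042, 'R': array([[-9.99999589e-01, -6.88314826e-04,  5.90453464e-04],
       [-5.03146576e-04,  9.62794977e-01,  2.70232454e-01],
       [-7.54490634e-04,  2.70232046e-01, -9.62794927e-01]]), 't': array([ 0.623609  , -0.03506789,  0.37931666])}
  clip 0.82 [0.579 0.06  0.052] [290. 222.]
  clip 0.66 [ 0.48  -0.142  0.028] [386.  37.]
  clip_stand 0.87 [0.498 0.127 0.02 ] [347. 260.]
  narrow_card 0.55 [ 0.478 -0.142  0.029] [388.  36.]
  table_mug 0.74 [ 0.655 -0.056  0.028] [224. 118.]
```

Run:
```python
from h import *
a=[cv2.imread(f"pics/{n}0.png") for n in ["scene","side","wrist"]]
c1=cv2.resize(a[0][100:340,100:420],(800,600),interpolation=cv2.INTER_CUBIC)
c2=cv2.resize(a[1][120:360,160:480],(800,600),interpolation=cv2.INTER_CUBIC)
cv2.imwrite("pics/c1.png",c1);cv2.imwrite("pics/c2.png",c2)
```

```text
(no output)
```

View pics/c1.png

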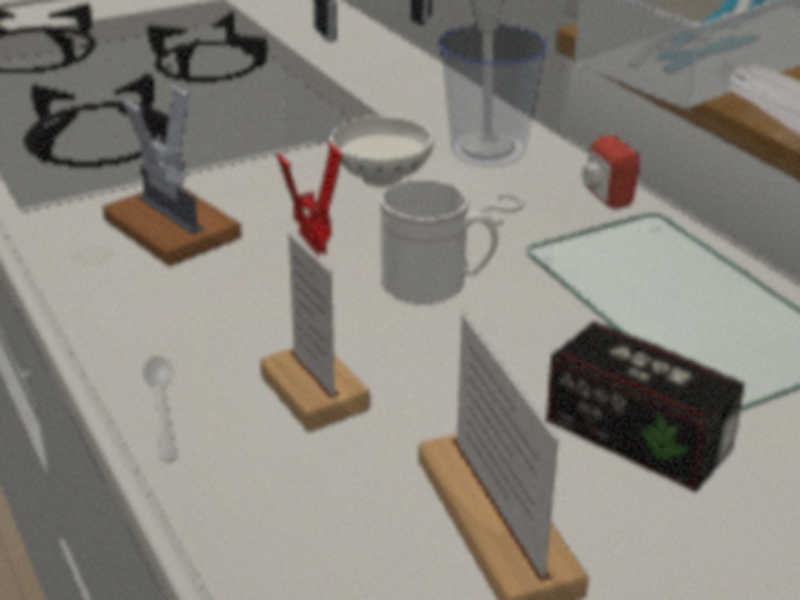

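View pics/c2.png

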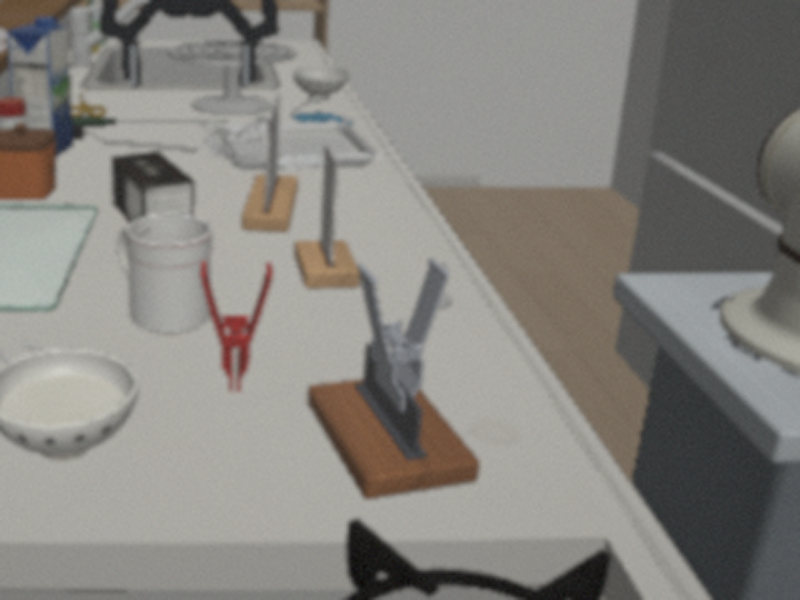

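View pics/wrist0.png

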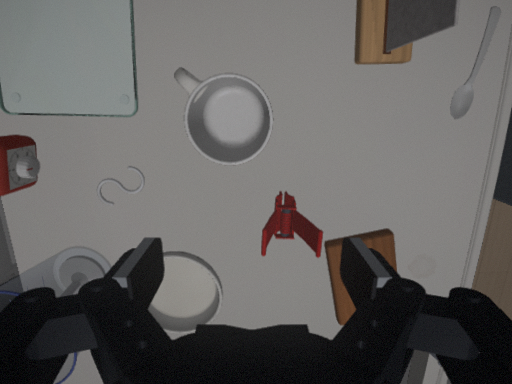

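The steel clip sits in the wooden stand at scene (165,160), side (322,255). The red look-alike at scene (226,181) stands free and stays alone. The wide card is the front right one, scene (302,304), and the narrow one is at (227,252). I'll move the wrist camera over the stand.

move_arm:
  increments:
    - [[-0.025, 0.018, -0.009], [0, 0, 0], 0]
    - [[-0.025, 0.018, -0.009], [0, 0, 0], 0]
    - [[-0.025, 0.018, -0.009], [0, 0, 0], 0]
    - [[-0.025, 0.018, -0.009], [0, 0, 0], 0]
    - [[-0.025, 0.018, -0.009], [0, 0, 0], 0]
    - [[-0.025, 0.018, -0.009], [0, 0, 0], 0]
    - [[-0.025, 0.018, -0.009], [0, 0, 0], 0]
    - [[-0.025, 0.018, -0.009], [0, 0, 0], 0]
    - [[0, 0, 0], [0, 0, 0], 0]
    - [[0, 0, 0], [0, 0, 0], 0]
  force: 30

```text
time: 1.88
ee_pos: [0.4804, 0.2013, 0.3043]
tcp_rot: [0.708, -0.706, 0.0, -0.001]
force: [0.3, -0.8, 0.1]
grip_width: 0.998
grasp_force: 0.0
```

Run:
```python
from h import *
cp=camera_params("wrist");I=capture("wrist");cv2.imwrite("pics/w1.png",I);np.save("w1.npy",cp,allow_pickle=True)
print(readout.sense()["ee_pos"])
for t in ["clip","clip_stand","clip_handles","clip_mouth"]:
    for r in look_for("wrist",t):
        w=world(cp,r["position"]);print(" ",t,round(r["p"],2),w.round(3),proj(cp,w)[0].round())
m=trace("wrist","clip_stand");
for r in m: 
    c,_=cv2.findContours(r["mask"].astype(np.uint8),0,2);c=max(c,key=cv2.contourArea);print(cv2.minAreaRect(c),r["p"])
cv2.imwrite("pics/w1b.png",cv2.resize(I,(800,600),interpolation=cv2.INTER_CUBIC))
```

```text
[0.48069213 0.20039871 0.30352358]
  clip 0.81 [0.594 0.061 0.054] [158.  46.]
  clip 0.76 [0.465 0.164 0.104] [265. 134.]
  clip_stand 0.81 [0.475 0.141 0.015] [255. 112.]
  clip_handles 0.75 [0.594 0.062 0.058] [157.  46.]
  clip_handles 0.7 [0.468 0.164 0.101] [261. 135.]
  clip_mouth 0.65 [0.467 0.165 0.103] [263. 135.]
  clip_mouth 0.6 [0.593 0.065 0.051] [160.  49.]
((258.676513671875, 124.5787353515625), (94.94760131835938, 67.1093978881836), 79.04593658447266) 0.98
```

View pics/w1b.png

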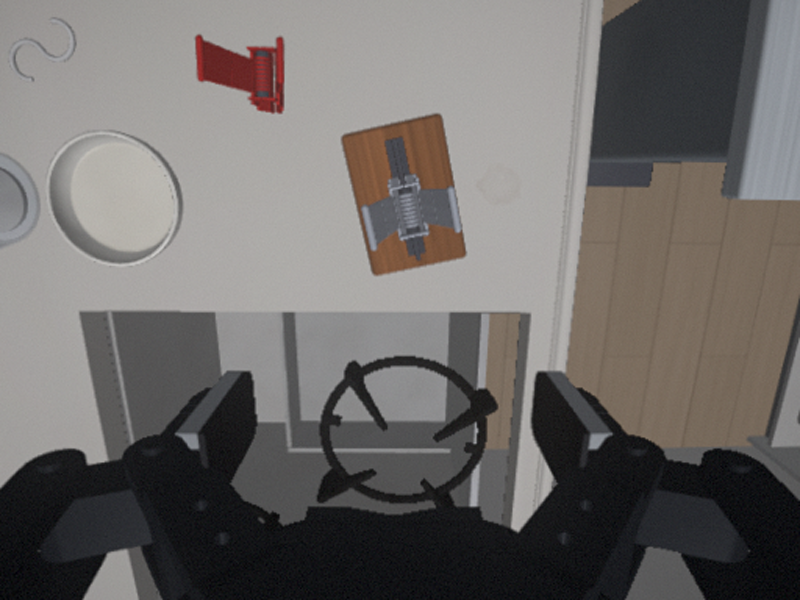

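The steel clip is at about (407,208) in the enlarged wrist view, on the foot with corners (343,135), (439,114), (466,255) and (375,275). The red one is at (260,75). Next I'll measure position and yaw.

Run:
```python
from h import *
cw=np.load("w1.npy",allow_pickle=True).item();cs=camera_params("scene");cd=camera_params("side")
f=1.5625
c=np.array([atz(cw,np.array(p)/f,.02) for p in [(343,135),(439,114),(466,255),(375,275)]])
print("foot",c.round(3),c.mean(0), [np.linalg.norm(c[i]-c[i-1]).round(3) for i in range(4)])
yaw=lambda a,b:np.degrees(np.arctan2(*(lambda d:(-d[0],d[1]))((b-a)*np.sign((b-a)[1]))))
print("yaw of +y edges",yaw(c[0],c[3]),yaw(c[1],c[2]),"x edges",[np.degrees(np.arctan2(d[1],d[0])) for d in (c[0]-c[1],c[3]-c[2])])
a,b=[atz(cw,np.array(p)/f,.06) for p in [(396,137),(421,258)]];print("fin",a,b,yaw(a,b),np.linalg.norm(a-b),(a+b)/2)
uw=np.array([408,208])/f;print("axle z.095",atz(cw,uw,.095))
us=(100+165/2.5,100+165/2.5);ud=(160+398/2.5,120+345/2.5)
print("tri",tri([(cw,uw),(cs,us),(cd,ud)]),tri([(cw,uw),(cd,ud)]),tri([(cw,uw),(cs,us)]))
# handle tops: left (near +x) end-mid, right end-mid
L=np.array([368,229])/f;Rr=np.array([459,208])/f
for z in (.145,.154):
  l,r=atz(cw,L,z),atz(cw,Rr,z);print("handles",z,l,r,(l+r)/2,np.linalg.norm(l-r),np.degrees(np.arctan2(*(l-r)[1::-1])))
# tri handle tops: side crop tips, scene tips
print("tip -x",tri([(cw,Rr),(cd,(160+437/2.5,120+264/2.5)),(cs,(100+131/2.5,100+97/2.5))]))
print("tip +x",tri([(cw,L),(cd,(160+366/2.5,120+270/2.5)),(cs,(100+179/2.5,100+92/2.5))]))
# card geometry
for n,cp,pts in [("wide",cs,[(463,318),(555,437)]),("narrow",cs,[(290,236),(331,273)])]:
  p=[atz(cp,(100+u/2.5,100+v/2.5),.14) for u,v in pts];print(n,p,np.linalg.norm(p[0]-p[1]),yaw(*p),(p[0]+p[1])/2)
```

```text
foot [[0.523 0.107 0.02 ]
 [0.44  0.09  0.02 ]
 [0.412 0.213 0.02 ]
 [0.496 0.232 0.02 ]] [0.46804569 0.16036738 0.02      ] [np.float64(0.127), np.float64(0.085), np.float64(0.126), np.float64(0.086)]
yaw of +y edges 12.234467707423518 13.042540507530042 x edges [np.float64(11.971557724636767), np.float64(12.916009279399553)]
fin [0.47751387 0.11110601 0.06      ] [0.45603475 0.20781336 0.06      ] 12.52237192795078 0.0990639393591403 [0.46677431 0.15945968 0.06      ]
axle z.095 [0.4685086 0.1633652 0.095    ]
tri [0.4680145 0.1612483 0.0806473] [0.46836222 0.16411708 0.08601875] [0.46898197 0.16473447 0.07489054]
handles 0.145 [0.49564892 0.17249217 0.145     ] [0.43753777 0.15884911 0.145     ] [0.46659334 0.16567064 0.145     ] 0.059691192978397443 13.212348678839124
handles 0.154 [0.49516221 0.17130901 0.154     ] [0.43878205 0.15807235 0.154     ] [0.46697213 0.16469068 0.154     ] 0.05791313257056126 13.21234867883913
tip -x [0.44170375 0.16016464 0.15325044]
tip +x [0.49560231 0.17128046 0.14850301]
wide [array([ 0.53291925, -0.29797009,  0.14      ]), array([ 0.5124425 , -0.43680139,  0.14      ])] 0.14033326685908953 -8.390278166803384 [ 0.52268088 -0.36738574  0.14      ]
narrow [array([ 0.47444   , -0.13175576,  0.14      ]), array([ 0.47787113, -0.19778582,  0.14      ])] 0.06611915401564665 2.974593534595182 [ 0.47615556 -0.16477079  0.14      ]
```

move_arm:
  increments:
    - [[0.018, 0.007, 0], [0, 0, 0], 0]
    - [[0.018, 0.007, 0], [0, 0, 0], 0]
    - [[0, 0, 0.02], [0, 0, -0.111], 0]
    - [[0, 0, 0.03], [0, 0, -0.111], 0]
    - [[0, 0, 0.03], [0, 0, 0], 0]
    - [[0, 0, 0.03], [0, 0, 0], 0]
    - [[0, 0, 0.015], [0, 0, 0], 0]
    - [[0, 0, 0], [0, 0, 0], 0]
    - [[0, 0, 0], [0, 0, 0], 0]
    - [[0, 0, 0], [0, 0, 0], 0]

```text
time: 3.02
ee_pos: [0.4681, 0.1642, 0.1795]
tcp_rot: [0.781, -0.625, 0.001, -0.001]
force: [-0.1, -0.7, -0.2]
grip_width: 0.998
grasp_force: 0.0
```

Run:
```python
from h import *
from scipy.spatial.transform import Rotation as Ro
s=readout.sense();R=Ro.from_quat(s["tcp_rot"]).as_matrix()
print(s["ee_pos"],R.round(3))
cp=camera_params("wrist");I=capture("wrist");
# expected clip axle/handle points
y=np.radians(12.7);c=np.array([.467,.164]);ex=np.array([np.cos(y),np.sin(y)]);ey=np.array([-ex[1],ex[0]])
P=[(*(c+sx*.0275*ex+sy*.013*ey),.152) for sx in(-1,1) for sy in(-1,1)]+[(*c,.09)]
for u in proj(cp,np.array(P)): cv2.circle(I,tuple(int(v) for v in u.round()),2,(0,255,0),-1)
cv2.imwrite("pics/w2.png",cv2.resize(I,(800,600),interpolation=cv2.INTER_CUBIC));print(R.T@(np.array([.467,.164,.116])-s["ee_pos"]))
```

```text
[0.46811938 0.16418656 0.17953665] [[ 0.22  -0.976  0.002]
 [-0.976 -0.22   0.001]
 [-0.    -0.002 -1.   ]]
[-4.51008006e-05  1.27617275e-03  6.35339562e-02]
```

View pics/w2.png

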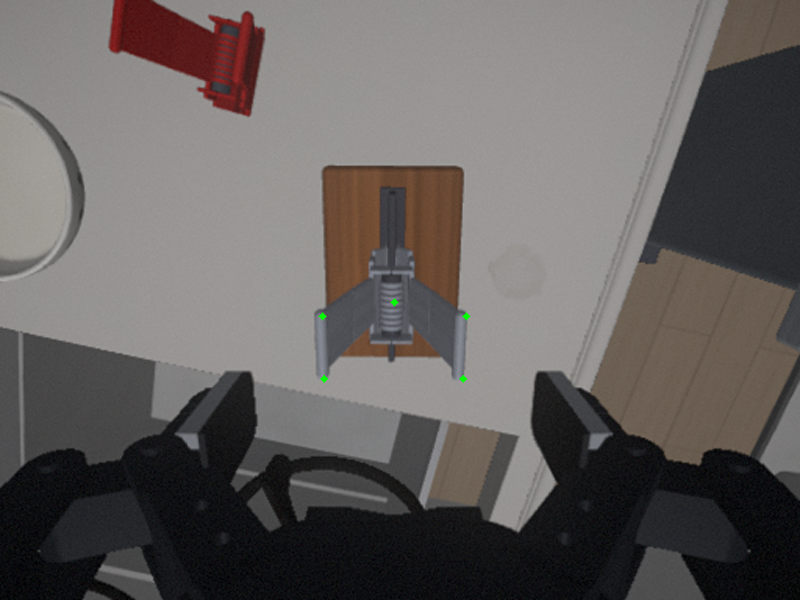

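The projected model (green) matches the handles and yaw well. I'll descend and squeeze.

move_arm:
  increments:
    - [[0, 0.001, 0.02], [0, 0, 0], 0]
    - [[0, 0, 0.02], [0, 0, 0], 0]
    - [[0, 0, 0.0235], [0, 0, 0], 0]
    - [[0, 0, 0], [0, 0, 0], 0]
    - [[0, 0, 0], [0, 0, 0], 0]
    - [[0, 0, 0], [0, 0, 0], 60]
    - [[0, 0, 0], [0, 0, 0], 100]
    - [[0, 0, 0], [0, 0, 0], 140]
    - [[0, 0, 0], [0, 0, 0], 180]
    - [[0, 0, 0], [0, 0, 0], 220]
    - [[0, 0, 0], [0, 0, 0], 255]
    - [[0, 0, 0], [0, 0, 0], 255]
    - [[0, 0, 0], [0, 0, 0], 255]
    - [[0, 0, 0], [0, 0, 0], 255]
    - [[0, 0, 0], [0, 0, 0], 255]
    - [[0, 0, 0], [0, 0, 0], 255]
  force: 35

```text
time: 4.4
ee_pos: [0.466, 0.1638, 0.1147]
tcp_rot: [0.781, -0.624, -0.0, 0.0]
force: [-0.2, -0.2, -0.9]
grip_width: 0.328
grasp_force: 39.4
```

Run:
```python
from h import *
s=readout.sense();print(s["ee_pos"],s["grip_width"],s["grip_width"]*85,s["grasp_force"],s["force"])
I=capture("side");J=capture("scene");
c=np.hstack([cv2.resize(I[190:340,250:400],(400,400),interpolation=2),cv2.resize(J[90:240,90:240],(400,400),interpolation=2)])
cv2.imwrite("pics/g1.png",c)
```

```text
[0.46597845 0.16378428 0.11474925] 0.32824439816178946 27.900773843752106 39.37771752476692 [-0.19421102 -0.17355541 -0.92601851]
```

View pics/g1.png

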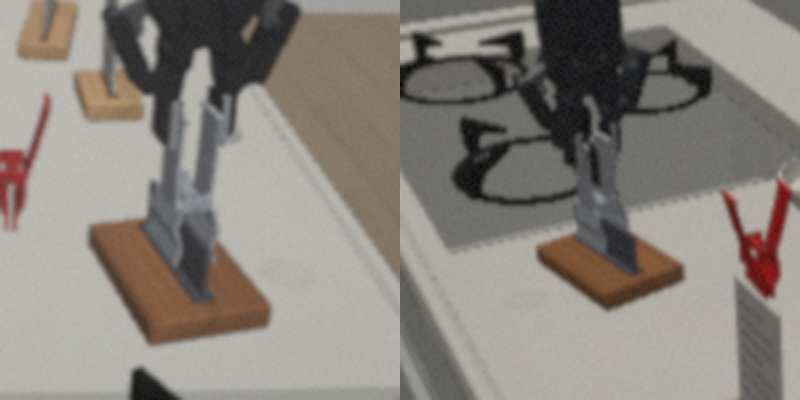

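Handles stand parallel and the jaws are clear of the fin. I'll lift and turn to the card's yaw.

move_arm:
  increments:
    - [[0, 0, -0.01], [0, 0, 0], 255]
    - [[0, 0, -0.02], [0, 0, 0], 255]
    - [[0, 0, -0.03], [0, 0, 0], 255]
    - [[0, 0, -0.03], [0, 0, 0], 255]
    - [[0, 0, -0.03], [0, 0, 0], 255]
    - [[0, 0, -0.03], [0, 0, 0], 255]
    - [[0, 0, -0.03], [0, 0, 0], 255]
    - [[0, 0, 0], [0, 0, 0.092], 255]
    - [[0, 0, 0], [0, 0, 0.092], 255]
    - [[0, 0, 0], [0, 0, 0.092], 255]
    - [[0, 0, 0], [0, 0, 0.092], 255]
    - [[0, 0, 0], [0, 0, 0], 255]

```text
time: 5.5
ee_pos: [0.4658, 0.1637, 0.2947]
tcp_rot: [-0.653, 0.757, 0.0, -0.0]
force: [-0.1, -0.1, -0.8]
grip_width: 0.328
grasp_force: 39.5
```

move_arm:
  increments:
    - [[0.016, -0.004, 0], [0, 0, 0], 255]
    - [[0.03, -0.008, 0], [0, 0, 0], 255]
    - [[0.03, -0.008, 0], [0, 0, 0], 255]
    - [[0.03, -0.008, 0], [0, 0, 0], 255]
    - [[0.03, -0.008, 0], [0, 0, 0], 255]
    - [[0.03, -0.008, 0], [0, 0, 0], 255]
    - [[0.03, -0.008, 0], [0, 0, 0], 255]
    - [[0.03, -0.008, 0], [0, 0, 0], 255]
    - [[0.03, -0.008, 0], [0, 0, 0], 255]
    - [[0.03, -0.008, 0], [0, 0, 0], 255]
    - [[0.03, -0.008, 0], [0, 0, 0], 255]
    - [[0.03, -0.008, 0], [0, 0, 0], 255]
    - [[0.03, -0.008, 0], [0, 0, 0], 255]
    - [[0.03, -0.008, 0], [0, 0, 0], 255]
    - [[0.03, -0.008, 0], [0, 0, 0], 255]
    - [[0.016, -0.004, 0], [0, 0, 0], 255]
    - [[0, 0, 0], [0, 0, 0], 255]
    - [[0, 0, 0], [0, 0, 0], 255]
    - [[0, 0, 0], [0, 0, 0], 255]

```text
time: 7.08
ee_pos: [0.5188, -0.3004, 0.2945]
tcp_rot: [-0.654, 0.756, 0.0, -0.0]
force: [-0.3, 0.8, -1.0]
grip_width: 0.33
grasp_force: 39.5
```

Run:
```python
from h import *
s=readout.sense();print(s["ee_pos"],s["tcp_rot"],s["grip_width"],s["grasp_force"],s["time"])
ims=[]
for n in ["scene","side","wrist"]:
    cp=camera_params(n);I=capture(n);cv2.imwrite(f"pics/{n}3.png",I);np.save(f"{n}3.npy",cp,allow_pickle=True);ims.append(I)
    for t in ["clip","wide_card","wide_card_edge"]:
        for r in look_for(n,t):
            w=world(cp,r["position"]);print(n,t,round(r["p"],2),w.round(3),proj(cp,w)[0].round())
c=np.hstack([cv2.resize(ims[2],(533,400),interpolation=2)[:,:],cv2.resize(ims[0][140:360,230:377],(267,400),interpolation=2)])
cv2.imwrite("pics/v3.png",c)
```

```text
[ 0.51878666 -0.30040663  0.29450118] [-6.54119936e-01  7.56390735e-01  3.94795420e-04 -9.79949950e-05] 0.33002476416331283 39.45593565702438 7.0833
scene clip 0.85 [0.583 0.056 0.052] [225. 182.]
scene clip 0.56 [ 0.517 -0.306  0.259] [282. 172.]
scene wide_card 0.55 [ 0.519 -0.386  0.035] [303. 304.]
scene wide_card_edge 0.75 [ 0.52  -0.386  0.035] [304. 304.]
side clip 0.95 [0.594 0.074 0.048] [250. 254.]
side clip 0.49 [ 0.524 -0.283  0.266] [273. 126.]
side wide_card 0.77 [ 0.531 -0.332  0.024] [267. 200.]
side wide_card_edge 0.69 [ 0.532 -0.325  0.022] [267. 201.]
wrist clip 0.75 [ 0.515 -0.304  0.269] [255. 217.]
wrist clip 0.47 [ 0.523 -0.375  0.024] [239. 103.]
wrist wide_card 0.67 [ 0.524 -0.371  0.022] [239. 106.]
wrist wide_card_edge 0.82 [ 0.522 -0.377  0.024] [240. 101.]
```

View pics/v3.png

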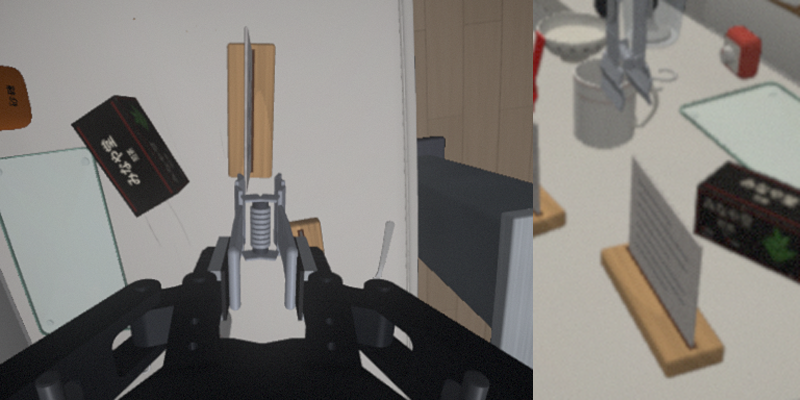

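The clip is held and still open, and the yaw looks parallel to the card. I'll take one enlarged crop to measure the card edge and the jaw tips.

Run:
```python
from h import *
w,s,d=[cv2.imread(f"pics/{n}3.png") for n in ["wrist","scene","side"]]
A=cv2.resize(w[15:265,195:307],(269,600),interpolation=2)   #x2.4
B=cv2.resize(s[200:350,260:340],(265,497),interpolation=2) #x3.3125
C=cv2.resize(d[90:240,230:310],(265,497),interpolation=2)
pad=lambda x:np.vstack([x,np.zeros((103,265,3),np.uint8)])
cv2.imwrite("pics/v4.png",np.hstack([A,pad(B),pad(C)]))
```

```text
(no output)
```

View pics/v4.png

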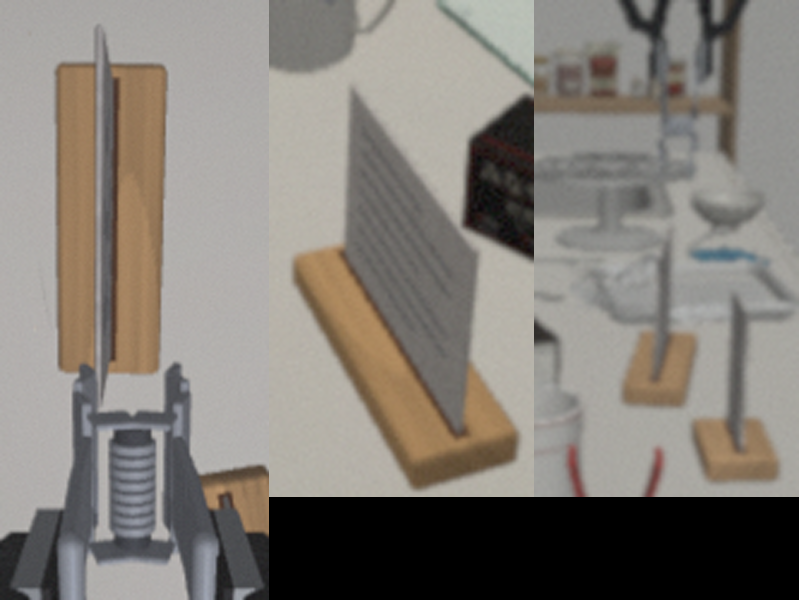

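Card top edge in the crop runs from (100,27) to (103,403). Foot corners are (57,65), (167,65), (160,372) and (57,372), and the jaw tips are at (87,368) and (176,368).

Run:
```python
from h import *
from scipy.spatial.transform import Rotation as Ro
W,S,D=[np.load(f"{n}3.npy",allow_pickle=True).item() for n in ["wrist","scene","side"]]
fw=lambda x,y:(195+x/2.4,15+y/2.4)
fs=lambda x,y:(260+(x-269)/3.3125,200+y/3.3125)
s=readout.sense();R=Ro.from_quat(s["tcp_rot"]).as_matrix();g=s["ee_pos"]-R[:,2]*ctrl.grip_point_offset
far=tri([(W,fw(100,27)),(S,fs(478,252))]);near=tri([(W,fw(103,403)),(S,fs(353,88))])
print("tri",far,near,(far+near)/2)
a,b=atz(W,fw(100,27),.14),atz(W,fw(103,403),.14);d=b-a
print("z.14",a,b,(a+b)/2,np.linalg.norm(d),np.degrees(np.arctan2(-d[0],d[1])))
f=np.array([atz(W,fw(*p),.022) for p in [(57,65),(167,65),(160,372),(57,372)]]);m=f.mean(0)
print("foot",f.round(3),m,np.linalg.norm(f[0]-f[1]),np.linalg.norm(f[1]-f[2]))
for i,j in((0,3),(1,2)):
  d=f[j]-f[i];print("yaw",np.degrees(np.arctan2(-d[0],d[1])))
print("tool yaw",np.degrees(np.arctan2(-R[1,1],-R[0,1])),"grasp",g)
jl,jr=atz(W,fw(87,368),.223),atz(W,fw(176,368),.223);print("jaws",jl,jr,(jl+jr)/2,np.linalg.norm(jl-jr))
c=(a+b)/2; print("tool-frame lateral to card z.14:",(R.T@(c-g)).round(4)," jaws mid in tool",(R.T@((jl+jr)/2-g)).round(4))
```

```text
tri [ 0.51158974 -0.44000825  0.14011427] [ 0.53363115 -0.29543339  0.1398158 ] [ 0.52261045 -0.36772082  0.13996503]
z.14 [ 0.51120444 -0.43976885  0.14      ] [ 0.53278108 -0.29483143  0.14      ] [ 0.52199276 -0.36730014  0.14      ] 0.14653466754429767 -8.467357412706185
foot [[ 0.538 -0.453  0.022]
 [ 0.48  -0.445  0.022]
 [ 0.506 -0.28   0.022]
 [ 0.567 -0.288  0.022]] [ 0.52275812 -0.36643865  0.022     ] 0.05860925445710999 0.16701214292910815
yaw -9.805371197771587
yaw -9.082556475776176
tool yaw -8.35465367882691 grasp [ 0.51898888 -0.30073523  0.31356468]
jaws [ 0.52897879 -0.32674893  0.223     ] [ 0.50218988 -0.32285268  0.223     ] [ 0.51558433 -0.3248008   0.223     ] 0.027070764939928736
tool-frame lateral to card z.14: [ 0.0654 -0.0126  0.1736]  jaws mid in tool [ 0.0243 -0.0001  0.0906]
```

Heights agree: the edge is at z = 0.140 and the jaw tips come out 27 mm apart. I'll shift over the card middle and go down to just above the edge.

move_arm:
  increments:
    - [[0.016, -0.003, 0], [0, 0, 0], 255]
    - [[0.025, -0.005, 0], [0, 0, 0], 255]
    - [[0.025, -0.005, 0], [0, 0, 0.005], 255]
    - [[0, 0, 0], [0, 0, 0], 255]
    - [[0, 0, 0.02], [0, 0, 0], 255]
    - [[0, 0, 0.025], [0, 0, 0], 255]
    - [[0, 0, 0.015], [0, 0, 0], 255]
    - [[0, 0, 0], [0, 0, 0], 255]
    - [[0, 0, 0], [0, 0, 0], 255]
    - [[0, 0, 0], [0, 0, 0], 255]

```text
time: 8.52
ee_pos: [0.5229, -0.3684, 0.2363]
tcp_rot: [-0.652, 0.758, -0.001, 0.0]
force: [0.7, -0.4, -0.7]
grip_width: 0.329
grasp_force: 39.4
```

Run:
```python
from h import *
from scipy.spatial.transform import Rotation as Ro
s=readout.sense();R=Ro.from_quat(s["tcp_rot"]).as_matrix();g=s["ee_pos"]-R[:,2]*ctrl.grip_point_offset
print("card in tool",(R.T@(np.array([.5223,-.3674,.14])-g)).round(4),g,s["grip_width"],s["grasp_force"],s["time"])
cp=camera_params("wrist");w=capture("wrist");np.save("wrist5.npy",cp,allow_pickle=True)
d=capture("side")
A=cv2.resize(w[15:265,195:307],(269,600),interpolation=2);C=cv2.resize(d[90:240,230:310],(320,600),interpolation=2)
cv2.imwrite("pics/v5.png",np.hstack([A,C]))
```

```text
card in tool [-0.001  0.001  0.115] [ 0.52289716 -0.36835687  0.25501305] 0.3289138691400461 39.43642660975456 8.5167
```

View pics/v5.png

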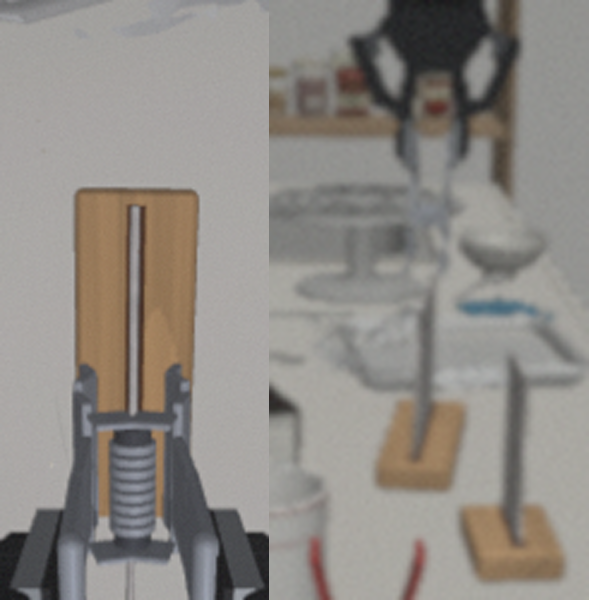

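Card edge (135) lies midway between the jaws (87, 176), with a 1 mm offset I'll correct while lowering 47 mm.

move_arm:
  increments:
    - [[-0.001, 0.001, 0], [0, 0, 0], 255]
    - [[0, 0, 0.01], [0, 0, 0], 255]
    - [[0, 0, 0.012], [0, 0, 0], 255]
    - [[0, 0, 0.012], [0, 0, 0], 255]
    - [[0, 0, 0.008], [0, 0, 0], 255]
    - [[0, 0, 0.005], [0, 0, 0], 255]
    - [[0, 0, 0], [0, 0, 0], 255]
    - [[0, 0, 0], [0, 0, 0], 255]
    - [[0, 0, 0], [0, 0, 0], 255]
    - [[0, 0, 0], [0, 0, 0], 255]
    - [[0, 0, 0], [0, 0, 0], 255]

```text
time: 9.53
ee_pos: [0.5217, -0.367, 0.1885]
tcp_rot: [-0.652, 0.758, -0.001, 0.0]
force: [0.3, 0.3, -1.0]
grip_width: 0.331
grasp_force: 39.4
```

Run:
```python
from h import *
from scipy.spatial.transform import Rotation as Ro
s=readout.sense();R=Ro.from_quat(s["tcp_rot"]).as_matrix();g=s["ee_pos"]-R[:,2]*ctrl.grip_point_offset
print("card in tool",(R.T@(np.array([.5223,-.3674,.14])-g)).round(4),g,s["grip_width"],s["grasp_force"],s["force"],abs(s["qvel"]).max())
w=capture("wrist");d=capture("side");c=capture("scene")
A=cv2.resize(w[15:265,195:307],(269,600),interpolation=2);C=cv2.resize(d[130:220,240:300],(265,398),interpolation=2);B=cv2.resize(c[180:330,255:355],(265,398),interpolation=2)
pad=lambda x:np.vstack([x,np.zeros((202,265,3),np.uint8)])
cv2.imwrite("pics/v6.png",np.hstack([A,pad(B),pad(C)]))
```

```text
card in tool [ 0.0003 -0.0006  0.0672] [ 0.52167761 -0.36702351  0.20718286] 0.3314690211298957 39.410722106695175 [ 0.33643142  0.27612059 -1.00544223] 0.004618565278883068
```

View pics/v6.png

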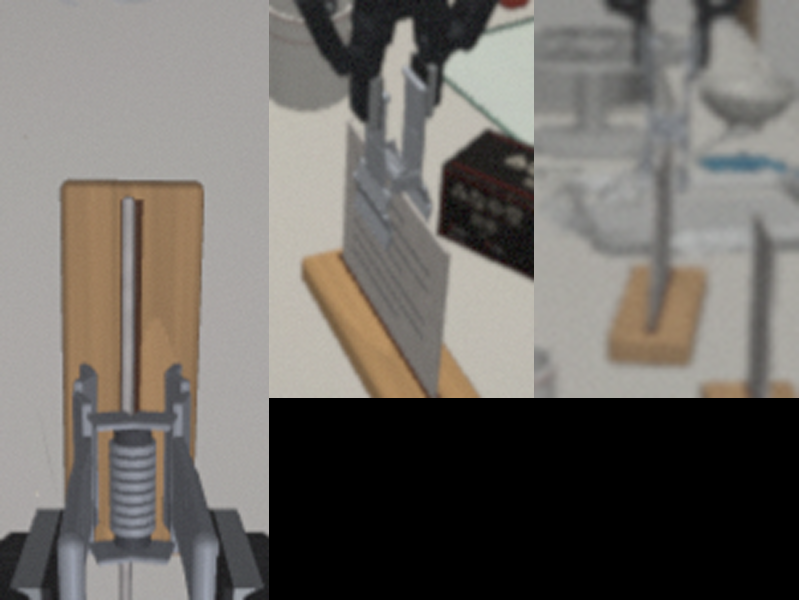

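The jaws straddle the card's middle, with the edge about 22 mm inside the mouth, about 1 mm off centre, and no contact force. I'm handing it in.

```bash
python3 -c "
from h import *
print(order.job_done())"
```

```text
the job is handed in; nothing more can be done
None
```

The steel clip is held squeezed open and still over the middle of the wide card's top edge, which sits about 22 mm inside the mouth with nothing touching it; the job was handed in at about 9.7 s.

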